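# Lay the warmed wipes tubs cap-up and check them with the thermometer

### The job

Warmed wipes tubs (two or three) stand on end before the low beech board on the changing table: push each one over away from the robot, across the board's front edge, so that it lies flat on the board with its round cap up. When all of them lie, take the no-touch thermometer and check them one after another from the robot's left to its right: aim its lens at the middle of each cap from about 7 cm and hold it steady there for two seconds, without touching the tubs with it. Then lay the thermometer back on its underside in the middle of its cork mat and let go, leaving the other things on the table alone.

Things in the scene. Friction and masses are not known exactly. Their poses are not given: they have to be found in the camera images.
- board: Low beech board fixed to the table, 250 (x) x 500 (y) x 18 mm high; origin at the centre of its underside, x across it away from the robot, y along it to the robot's left. Its square front edge, 125 mm to -x of the origin, is the fence: a tub pushed low slides up to it; pushed about 130 mm up it pivots over it and past 35 degrees falls on the board by itself, cap up.
- tub_a_center (a point): Centre of wipes tub a, the left one of three places 170 mm apart along the board (left = robot's left; one may be absent). Closed white box, 90 (x) x 96 (y) x 160 mm (z), 0.35 to 0.7 kg, too wide to grip. Starts on end, 8 to 25 mm before the board's edge, up to 0.15 rad askew. Axes its own: z along the 160 mm, up while it stands; the cap's face looks to -x, at first to the robot.
- tub_a_cap (a point): Middle of the outer face of tub a's round grey cap, 56 mm across and 4 mm proud, in the middle of the 96 x 160 mm face: 49 mm to the tub's -x from its centre. When the tub lies flat on the board, this point is 112 mm above the table; it comes to lie with its foot end 20 to 45 mm out over the front edge, and can be slid farther on by pushing that end.
- tub_b_center (a point): Centre of wipes tub b, the middle one of three places 170 mm apart along the board (left = robot's left; one may be absent). Closed white box, 90 (x) x 96 (y) x 160 mm (z), 0.35 to 0.7 kg, too wide to grip. Starts on end, 8 to 25 mm before the board's edge, up to 0.15 rad askew. Axes its own: z along the 160 mm, up while it stands; the cap's face looks to -x, at first to the robot.
- tub_b_cap (a point): Middle of the outer face of tub b's round grey cap, 56 mm across and 4 mm proud, in the middle of the 96 x 160 mm face: 49 mm to the tub's -x from its centre. When the tub lies flat on the board, this point is 112 mm above the table; it comes to lie with its foot end 20 to 45 mm out over the front edge, and can be slid farther on by pushing that end.
- tub_c_center (a point): Centre of wipes tub c, the right one of three places 170 mm apart along the board (left = robot's left; one may be absent). Closed white box, 90 (x) x 96 (y) x 160 mm (z), 0.35 to 0.7 kg, too wide to grip. Starts on end, 8 to 25 mm before the board's edge, up to 0.15 rad askew. Axes its own: z along the 160 mm, up while it stands; the cap's face looks to -x, at first to the robot.
- tub_c_cap (a point): Middle of the outer face of tub c's round grey cap, 56 mm across and 4 mm proud, in the middle of the 96 x 160 mm face: 49 mm to the tub's -x from its centre. When the tub lies flat on the board, this point is 112 mm above the table; it comes to lie with its foot end 20 to 45 mm out over the front edge, and can be slid farther on by pushing that end.
- mat: Cork mat fixed to the table, 200 (x) x 110 (y) x 4 mm high, to the robot's right; origin at the centre of its underside, z up.
- thermo_grip (a point): Middle of the no-touch thermometer's handle, near its balance point. White plastic, 0.12 kg: handle 28 mm wide (y), 34 mm high (z), from 75 mm behind this point to 55 mm ahead (x), flat underside 17 mm below; at the front (+x) a round grey head, 41 to 90 mm ahead, its top 35 mm above this point. Starts level about the middle of the mat, head away from the robot; grip across y.
- thermo_lens (a point): Centre of the thermometer's black lens, in the front of its head: 79 mm ahead (+x) of thermo_grip and 3 mm below it. The axes here are the lens's own: its z axis is the line of sight, which points forward and 45 degrees down while the handle is level; its y is that of the handle.
- jar: Closed glass jar, 68 mm across, 90 mm high, on the upper of two stacked white trays at the far left of the table. Leave alone. Origin at its underside.
- pacifier: Small pacifier on the upper tray, 40 mm across. Leave alone. Origin at its underside.
- lotion: White lotion bottle, 48 mm across, 130 mm high, standing on the table beyond the mat. Leave alone. Origin at its underside.
Mind the look-alikes: they are no part of the job. What is shaped like the part that bears thermo_grip but red is not meant.

How it is judged:
By the outcome, as a careful person would: the job done as asked, in the order asked, and still so for the second after the job is handed in, with the robot touching nothing.
Of tub_a, tub_b, tub_c only 2 to 3 are there at a start; the rules pass over those that are not, and their reading is None.
At some moment in a run one of tub_a, tub_b, tub_c may be knocked a few centimetres aside while the robot is not near it.
It also fails if it takes over 210 s, if anything falls off the work surface, if the arm or the gripper's body presses on something with over 40 N, if the wrist force passes 120 N, or if a joint passes its speed limit or range.

### The arm

A 6-joint arm with a two-finger parallel gripper is mounted at the origin on the work surface. World frame = base frame: x ahead of the robot, y to its left, z up, the work surface at z = 0. Lengths are in m, angles in rad, forces in N, time in s.
With the tool pointing down it reaches from about 0.225 to 0.875 m from the base axis. Payload 3.4 kg.
Tool frame: the origin (TCP) lies on the centre line of the jaws, within the pads' length; the fingertips stand tip_extent ahead of it and the grasp point (between the pads) lies 8 mm behind it (tip_extent is the distance from the TCP to the fingertips, in m); z points along the fingers, y is the line along which they close (so a half turn about z gives the same grasp; the last joint's range is limited). The gripper opens to 85 mm and grips with 20 to 120 N. Pads are 22 mm wide; open, the fingers measure 114 mm over their backs; the gripper's body (76 mm by 85 mm) begins 54 mm behind the grasp point. The pads swing forward as they close: fully open they stand 13 mm farther back than shut.
Start: joints at [-1.331, 0.276, 1.505, -0, 1.361, -0.121], TCP at [0.203, -0.538, 0.242] pointing down, gripper open.
Joint ranges: [-2.89, 2.89], [-0.75, 2.08], [0.22, 2.7], [-1.18, 4.32], [0.11, 2.71], [-2.7, 2.7]. Speed limits (rad/s): [2.57, 2.57, 3.14, 3.14, 3.14, 3.14].

### API

Orientations are given as [roll, pitch, yaw] about the fixed x, y, z axes, in that order (R = Rz(yaw) Ry(pitch) Rx(roll)).
In Python, from workcell import * gives the robot as it stands.
- The arm moves only by the tool arm_command, never from a script. Its argument "motion" is text: rows parted by semicolons, each of 5 numbers parted by spaces: the shift along the tool's x, y, z in mm, then the turn about the tool's z in rad, then the finger opening in mm, from 0 to 85.4. A call has 1 to 20 rows; each row is the pose to reach, as a shift and turn from the pose commanded when the call began, along the tool's axes at that moment; what a row does not reach only later rows make up. A row lasts 1/8 s, in which the tool goes at most 62.5 mm and 10.7 degrees, less where a joint would pass 70% of its speed; a pose out of reach is approached as far as the arm can. A call with a gripper value outside its range is refused whole. The fingers move at their own pace and stop on an object; "squeeze" is the grip in N (left out, the last holds). Time passes only in rows, so rows that repeat a pose let the fingers close. It gives the time, the measured TCP pose, the force, the opening and the grip force at its end, in the units of the state.
- sense(): the state, without advancing time (a new reading comes with each control period).
- grab_frame(name): name is "scene" or "side" or "wrist"; returns the picture (420x560x3 uint8, red, green, blue); there is no depth.
- camera_info(name): a dict with "vfov" (degrees; the focal length in pixels is half the picture's height over the tangent of half this angle, whatever the lens; pixels are square), "cx", "cy" (the principal point, pixels), "position" and "rotation" of the camera in the world; the wrist camera has in their place "mount" (4x4, takes a point from camera to tool coordinates, whose origin is the TCP and whose axes are the flange's). Camera axes: x right, y up, looking along -z (the intrinsics and any distortion apply to the point x, -y, -z); pixel columns grow to the right and rows downward; lengths in m; the calibration is good to about 2 mm. A picture is of the moment at which its call begins: read the wrist's pose just before it. camera_info takes no time and is no camera call.
- job_done(): hands the job in; it is judged then, once.
The state is a dict: "time_s": time; "qpos": joint angles; "joint_vel": joint speeds; "effort": joint torques, N m; "position": TCP position; "ee_rot": TCP orientation; "contact_force": force on the tool from outside, world axes, zero at the start; "moment": the same for the moment, N m; "gripper_width": finger opening in m; "grip_force": force on a finger pad.
Only numpy, scipy, OpenCV 4.12 (cv2) and the standard library are available. Lean on these libraries where they do the work, as an engineer would, in place of code of your own. Each camera call takes 0.05 s, during which the arm holds its last target. There are 200 camera calls.

## Working session

There is one attempt and no reset: what is moved stays moved. The work goes in short steps, Python scripts to look and compute and a tool call to move; the robot and the scene stay as the last step left them, time stands still between calls to the robot, and variables do not carry over. Pictures are saved under pics/ and viewed, at most 16 in all, crops included, and the job is handed in when it is done.

Besides the shell and the picture viewer there is one more tool, called after "Emit:" as a command line: name --argument value ..., lists and objects as JSON in quotes. arm_command: Moves the arm, as the interface text tells. Its arguments: {"type":"object","properties":{"motion":{"type":"string"},"squeeze":{"type":"number"}},"required":["motion"]}

```bash
ls; mkdir -p pics; python3 - <<'E'
from workcell import *
import cv2, numpy as np
for n in ("scene","side","wrist"):
    s=sense() ; f=grab_frame(n); cv2.imwrite(f"pics/{n}0.png",f[:,:,::-1])
    print(n,camera_info(n))
print(s)
E
```

```text
pics
scene {'vfov': 48.83639541352157, 'cx': 287.7379974438678, 'cy': 207.3613966092461, 'position': array([1.66522839, 0.14300789, 1.01682284]), 'rotation': array([0.91677004, 0.01329503, 1.67079037])}
side {'vfov': 56.46738345828945, 'cx': 279.98108639312505, 'cy': 210.20047820588817, 'position': array([0.2777616 , 0.79773556, 0.82603402]), 'rotation': array([ 0.8290441 ,  0.00594562, -2.90973888])}
wrist {'vfov': 69.72911763871537, 'cx': 281.5648309813193, 'cy': 207.7172950205961, 'mount': array([[-2.48088458e-04,  9.54943718e-01,  2.96786849e-01,
         7.54265375e-02],
       [ 9.99999954e-01,  1.84689368e-04,  2.41656579e-04,
        -6.45238951e-04],
       [ 1.75955056e-04,  2.96786895e-01, -9.54943720e-01,
        -1.31362583e-01],
       [ 0.00000000e+00,  0.00000000e+00,  0.00000000e+00,
         1.00000000e+00]])}
{'time_s': 0.1, 'qpos': array([-1.33100083e+00,  2.76546442e-01,  1.50602804e+00,  2.01723896e-05,
        1.36066246e+00, -1.20999631e-01]), 'joint_vel': array([ 0.00103948, -0.00045917, -0.00249846, -0.00023512, -0.00038648,
        0.00066807]), 'effort': array([ 1.03030517e-03, -4.17700410e+01, -2.46404940e+01, -2.48930437e-04,
        5.79579355e-03,  3.06789325e-06]), 'position': array([ 0.20288019, -0.53754097,  0.24150923]), 'ee_rot': array([-3.13996276e+00, -2.18051209e-04,  3.60790728e-01]), 'contact_force': array([0.43392602, 0.17364963, 1.73516835]), 'moment': array([ 0.01668681, -0.01721007, -0.03969183]), 'grip_force': 0.0, 'gripper_width': 0.08546945586224813}
```

View pics/scene0.png

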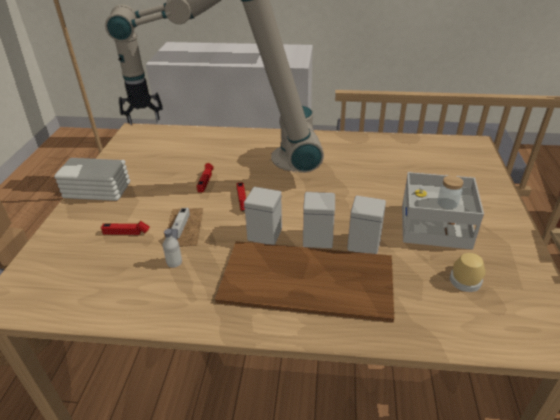

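View pics/side0.png

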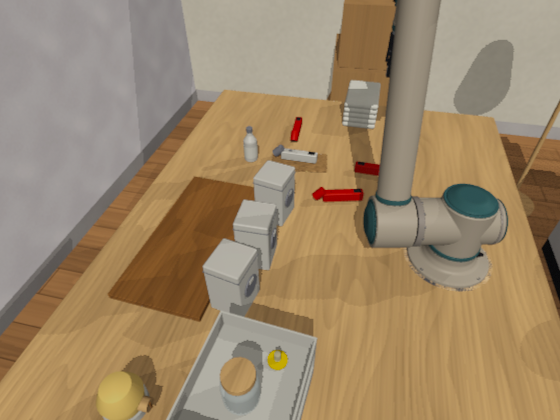

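View pics/wrist0.png

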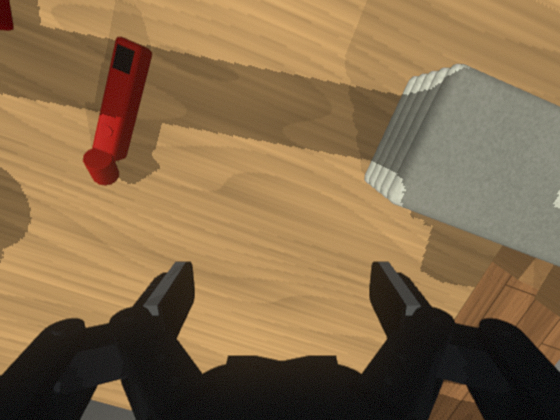

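Three tubs are there (scene tops at about (264,200), (319,205), (367,208)); the white thermometer lies at (180,222) on the mat, with red look-alikes around it. I'll enlarge for measuring.

```bash
cat > h.py <<'E'
import numpy as np, cv2
from scipy.spatial.transform import Rotation as R
from workcell import *
def cam(n,s=None):
    c=camera_info(n); f=210/np.tan(np.radians(c['vfov']/2))
    if n=='wrist':
        T=np.eye(4);T[:3,:3]=R.from_euler('xyz',s['ee_rot']).as_matrix();T[:3,3]=s['position'];T=T@c['mount']
        return f,c['cx'],c['cy'],T[:3,3],T[:3,:3]
    return f,c['cx'],c['cy'],np.array(c['position']),R.from_euler('xyz',c['rotation']).as_matrix()
def proj(C,p):
    f,cx,cy,o,M=C; q=(np.atleast_2d(p)-o)@M
    return np.c_[cx+f*q[:,0]/-q[:,2], cy-f*q[:,1]/-q[:,2]]
def onz(C,uv,z):
    f,cx,cy,o,M=C; uv=np.atleast_2d(uv).astype(float)
    d=np.c_[(uv[:,0]-cx)/f,-(uv[:,1]-cy)/f,-np.ones(len(uv))]@M.T
    return o+d*((z-o[2])/d[:,2])[:,None]
def snap(n,name,crop=None,k=1):
    s=sense(); f=grab_frame(n)[:,:,::-1]
    save(f,name,crop,k); return s,cam(n,s),f
def save(f,name,crop=None,k=1):
    if crop: x0,y0,x1,y1=crop; f=f[y0:y1,x0:x1]
    cv2.imwrite(f'pics/{name}.png',cv2.resize(f,None,fx=k,fy=k,interpolation=cv2.INTER_CUBIC))
E
python3 - <<'E'
from h import *
save(cv2.imread('pics/scene0.png'),'sc1',(210,180,400,320),4)
save(cv2.imread('pics/side0.png'),'sd1',(120,130,320,280),4)
E
```

```text
(no output)
```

View pics/sc1.png

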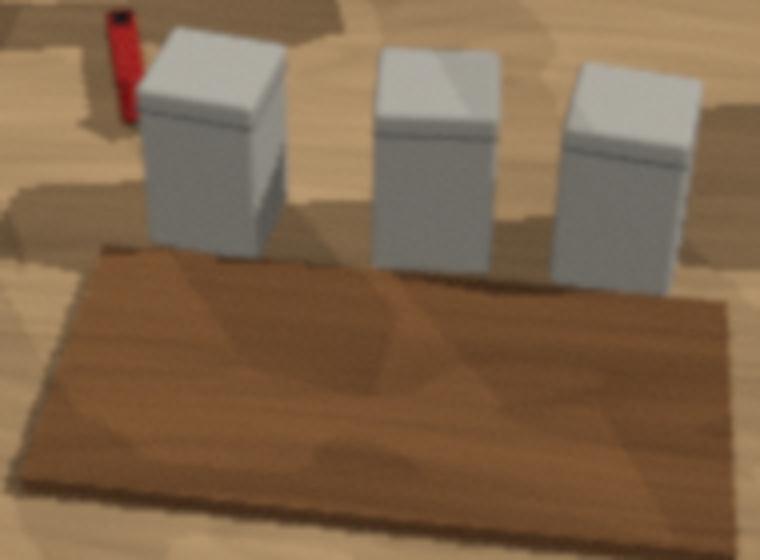

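The tub top corners and the board's corners are readable in the crop; I convert them now.

```bash
python3 - <<'E'
from h import *
np.set_printoptions(precision=4,suppress=True)
C=cam('scene')
g=lambda P:(np.array(P)+.5)/4-.5+[210,180]
for n,P in dict(c=[(180,30),(286,45),(250,110),(140,92)],b=[(382,48),(498,55),(496,122),(377,120)],a=[(588,65),(700,82),(687,147),(567,133)]).items():
    w=onz(C,g(P),.16)[:,:2]; print(n,w.mean(0),'near edge dir',np.arctan2(*(w[0]-w[1]))*1,'n/f',np.arctan2(*(w[3]-w[2])),[np.linalg.norm(w[i]-w[(i+1)%4]).round(3) for i in range(4)]);print(w)
w=onz(C,g([(103,250),(727,302),(736,548),(22,482)]),.018); print(w, w.mean(0),[np.linalg.norm(w[i]-w[(i+1)%4]).round(3) for i in range(4)])
print('mat',onz(C,[(180,222)],.03), onz(C,[(186,212),(172,240)],.03))
print(onz(C,[(183,207),(203,208),(198,245),(171,240)],.004))
E
```

```text
c [ 0.5059 -0.0624] near edge dir -2.985485758301716 n/f -2.964538817270862 [np.float64(0.089), np.float64(0.089), np.float64(0.089), np.float64(0.087)]
[[ 0.4559 -0.0974]
 [ 0.4697 -0.0096]
 [ 0.5569 -0.0275]
 [ 0.5412 -0.1152]]
b [0.5137 0.1138] near edge dir -3.11937975706211 n/f 3.0862262474686566 [np.float64(0.092), np.float64(0.087), np.float64(0.09), np.float64(0.094)]
[[0.4676 0.067 ]
 [0.4697 0.1591]
 [0.5563 0.1594]
 [0.5613 0.0698]]
a [0.5276 0.2644] near edge dir -2.9638717300781505 n/f -3.0343283306343665 [np.float64(0.087), np.float64(0.083), np.float64(0.089), np.float64(0.09)]
[[0.4774 0.2295]
 [0.4928 0.3152]
 [0.5748 0.3004]
 [0.5654 0.2124]]
[[ 0.5682 -0.1509  0.018 ]
 [ 0.5866  0.3459  0.018 ]
 [ 0.8294  0.3335  0.018 ]
 [ 0.8149 -0.1616  0.018 ]] [0.6998 0.0917 0.018 ] [np.float64(0.497), np.float64(0.243), np.float64(0.495), np.float64(0.247)]
mat [[ 0.4967 -0.3539  0.03  ]] [[ 0.4412 -0.3487  0.03  ]
 [ 0.5887 -0.3536  0.03  ]]
[[ 0.381  -0.3806  0.004 ]
 [ 0.3808 -0.3066  0.004 ]
 [ 0.5771 -0.2743  0.004 ]
 [ 0.5606 -0.3701  0.004 ]]
```

View pics/sd1.png

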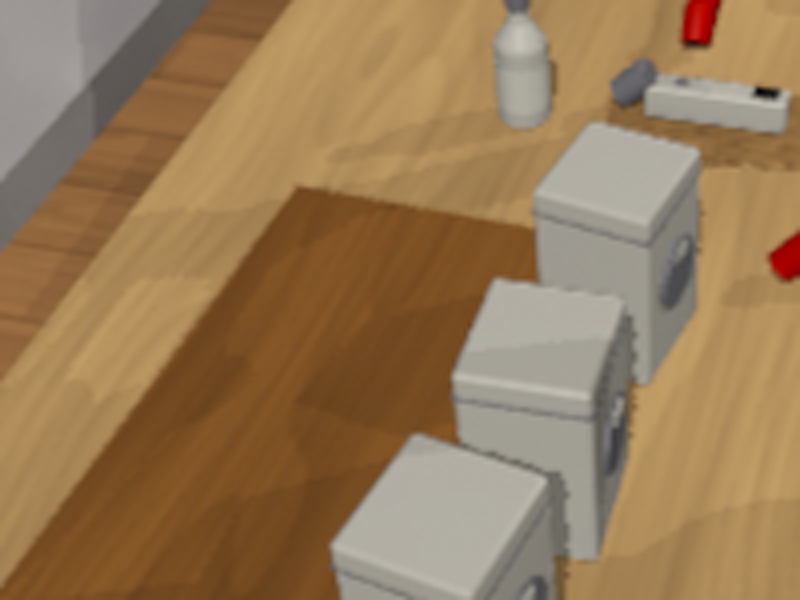

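The side crop agrees: three upright tubs before the board, caps to the robot, the white thermometer on its mat beyond tub c, with the lotion beyond that. I'll check tip_extent and plan tub c's first move.

```bash
cat >> h.py <<'E'
def to(p,yaw,s=None):
    s=s or sense(); M=R.from_euler('xyz',s['ee_rot']).as_matrix()
    y=np.arctan2(M[1,0],M[0,0]); d=-(yaw-y)  # tool z down: turn about tool z is opposite
    print('shift mm',(M.T@(np.array(p)-s['position'])*1000).round(1),'turn',round((d+np.pi)%(2*np.pi)-np.pi,3))
E
python3 - <<'E'
import workcell; print([n for n in dir(workcell) if n[0]!='_']); print(getattr(workcell,'tip_extent',None))
from h import *
to((.40,-.062,.24),-.035)
E
```

```text
['MotionError', 'camera_info', 'grab_frame', 'job_done', 'sense', 'tip_extent']
0.011
shift mm [ 352.3 -375.4    2.2] turn 0.396
```

Emit:
arm_command --motion "50 -53 0 0.06 45;100 -107 0 0.12 45;150 -160 0 0.18 45;200 -213 0 0.24 45;250 -266 0 0.3 45;300 -320 0 0.36 45;352 -375 0 0.396 45;352 -375 0 0.396 45;352 -375 0 0.396 45;352 -375 0 0.396 45"

```text
time_s: 1.4
position: [0.3999, -0.0626, 0.2421]
ee_rot: [3.141, 0.001, -0.033]
contact_force: [-0.2, -1.1, -0.3]
gripper_width: 0.0449
grip_force: 0.0
```

```bash
python3 - <<'E'
from h import *
s,C,f=snap('wrist','w1'); print(s['position'],s['ee_rot'],s['gripper_width'])
print(proj(C,np.array([[.506,-.062,.16],[.551,-.11,.16],[.46,-.1,.16],[.575,-.15,.018]])))
E
```

```text
[ 0.39989283 -0.06255984  0.24214488] [ 3.14079389e+00  5.39149901e-04 -3.25724771e-02] 0.04490068747389434
[[275.97833803  63.96159972]
 [353.05222933 -21.11588148]
 [333.56612411 135.05047597]
 [361.58191321   8.97441613]]
```

View pics/w1.png

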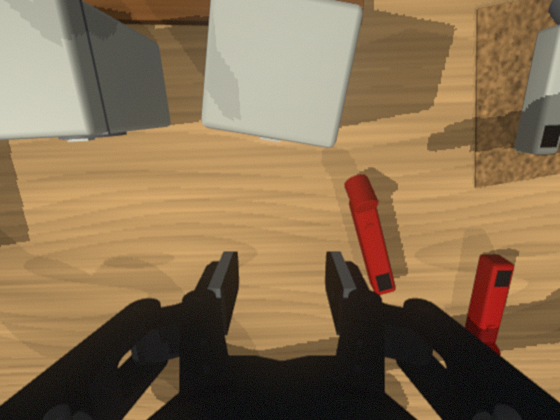

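The wrist view shows tub c's top with near corners at (203,122) and (333,146), the mat's near-left corner at (475,187), a red look-alike between, and tub b on the left.

```bash
python3 - <<'E'
from h import *
s=sense();C=cam('wrist',s)
print(onz(C,[(203,122),(333,146),(361,8),(210,0)],.16)); print(onz(C,[(475,187),(475,8)],.004)); print(onz(C,[(95,135)],.16))
for y in(-.062,.114,.264): print(y, .575-.035*(.092-y))
to((.44,-.062,.135),-.035)
E
```

```text
[[ 0.4714391  -0.0120609   0.16      ]
 [ 0.4522411  -0.10082336  0.16      ]
 [ 0.53527831 -0.11669187  0.16      ]
 [ 0.54270622 -0.02437255  0.16      ]]
[[ 0.37860283 -0.30591016  0.004     ]
 [ 0.57519282 -0.27538192  0.004     ]]
[[0.46543157 0.06330461 0.16      ]]
-0.062 0.56961
0.114 0.57577
0.264 0.58102
shift mm [ 40.3  -3.  107.1] turn 0.001
```

Emit:
arm_command --motion "5 -3 30 0 45;8 -3 60 0 45;10 -3 90 0 45;10 -3 108 0 45;10 -3 108 0 45;20 -3 108 0 45;30 -3 108 0 45;38 -3 108 0 45;46 -3 108 0 45;54 -3 108 0 45;62 -3 108 0 45;70 -3 108 0 45;78 -3 108 0 45;86 -3 108 0 45;94 -3 108 0 45"

```text
time_s: 3.32
position: [0.495, -0.0633, 0.1344]
ee_rot: [3.141, -0.001, -0.035]
contact_force: [-1.0, -1.4, 3.0]
gripper_width: 0.0453
grip_force: 1.5
```

```bash
python3 - <<'E'
from h import *
s,C,f=snap('side','s2',(120,100,360,280),3); print(s['position'],s['contact_force'])
E
```

```text
[ 0.49503667 -0.06334985  0.13436236] [-0.97946663 -1.42159279  2.98686896]
```

View pics/s2.png

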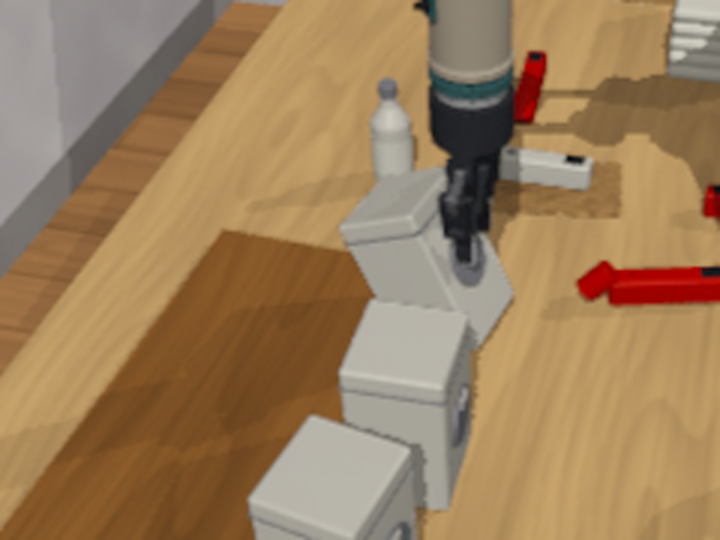

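Tub c is tilting about the board's edge, tilted roughly 25°. I'll keep pushing.

Emit:
arm_command --motion "8 0 0 0 45;16 0 0 0 45;24 0 0 0 45;32 0 0 0 45;40 0 0 0 45;48 0 0 0 45;56 0 0 0 45;64 0 0 0 45;64 0 0 0 45;40 0 0 0 45;0 0 0 0 45;-40 0 -40 0 45;-80 0 -90 0 45;-100 0 -108 0 45;-100 0 -108 0 45"

```text
time_s: 5.25
position: [0.3932, -0.0593, 0.2431]
ee_rot: [3.141, -0.002, -0.036]
contact_force: [1.4, -0.5, 0.1]
gripper_width: 0.0451
grip_force: 0.0
```

```bash
python3 - <<'E'
from h import *
s,C,f=snap('scene','s3',(140,150,420,360),2.8); print(s['position'],s['contact_force'])
to((.40,.114,.24),-.035)
E
```

```text
[ 0.39315235 -0.05925825  0.24306121] [ 1.3850114  -0.51981778  0.14992016]
shift mm [ 1.000e-01 -1.735e+02  2.100e+00] turn -0.0
```

View pics/s3.png

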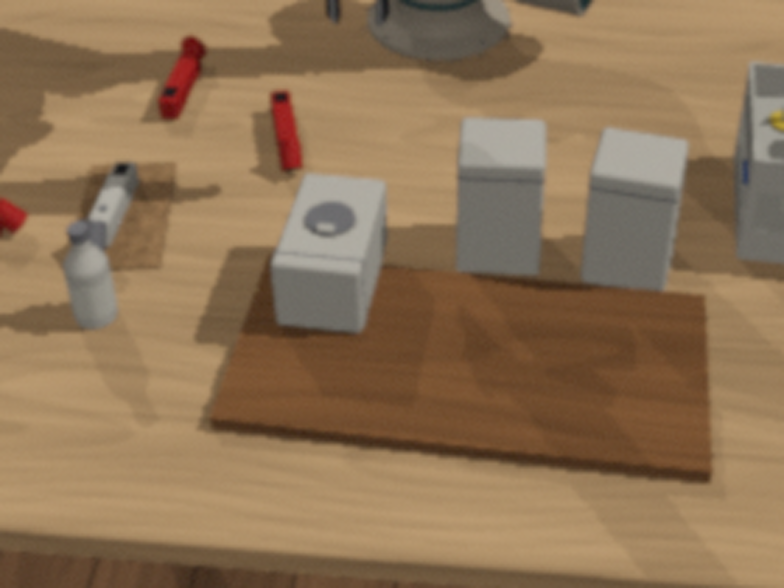

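Tub c lies cap up on the board (cap at crop (330,219)); b and a are unmoved. Next is b.

Emit:
arm_command --motion "0 -50 0 0 45;0 -100 0 0 45;0 -140 0 0 45;0 -173 0 0 45;5 -173 35 0 45;10 -173 75 0 45;15 -173 108 0 45;20 -173 108 0 45;30 -173 108 0 45;40 -173 108 0 45;48 -173 108 0 45;56 -173 108 0 45;64 -173 108 0 45;72 -173 108 0 45;80 -173 108 0 45;88 -173 108 0 45;96 -173 108 0 45;104 -173 108 0 45;112 -173 108 0 45;120 -173 108 0 45"

```text
time_s: 7.8
position: [0.5239, 0.1112, 0.1399]
ee_rot: [-3.136, -0.01, -0.036]
contact_force: [-5.0, 3.0, 32.3]
gripper_width: 0.0451
grip_force: 13.9
```

Emit:
arm_command --motion "8 0 0 0 45;16 0 0 0 45;24 0 0 0 45;32 0 0 0 45;40 0 0 0 45;48 0 0 0 45;54 0 0 0 45;54 0 0 0 45;30 0 0 0 45;-10 0 0 0 45;-50 0 -40 0 45;-90 0 -90 0 45;-105 0 -108 0 45;-105 -50 -108 0 45;-105 -100 -108 0 45;-105 -148 -108 0 45;-105 -148 -108 0 45;-105 -148 -108 0 45"

```text
time_s: 10.05
position: [0.4198, 0.2601, 0.242]
ee_rot: [3.14, 0.001, -0.034]
contact_force: [-0.4, -0.9, -0.5]
gripper_width: 0.0449
grip_force: 0.0
```

```bash
python3 - <<'E'
from h import *
s,C,f=snap('scene','s4',(140,150,420,360),2.8); print(s['position'],s['contact_force'])
E
```

```text
[0.41976193 0.26006056 0.24203715] [-0.37228318 -0.87772696 -0.51013469]
```

View pics/s4.png

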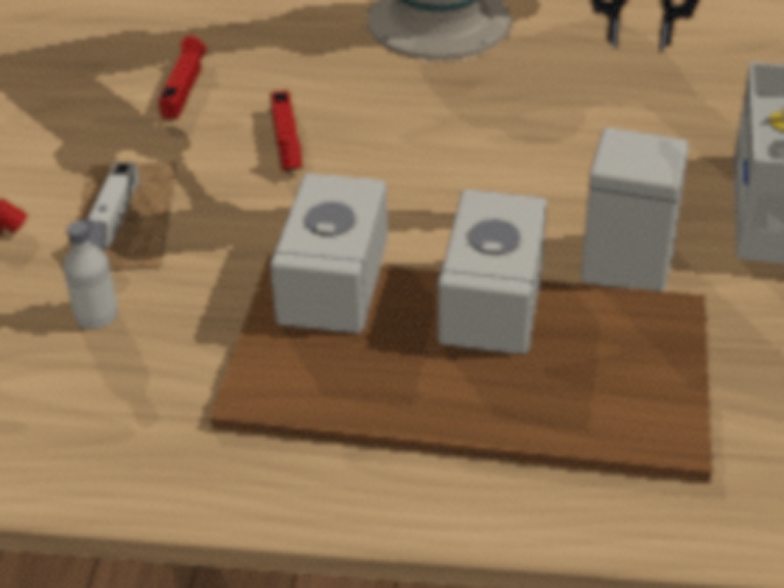

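Tub b lies cap up too (cap at crop (493,237)). An upward load of 32 N appeared during its tilt, so I push a 10 mm higher.

Emit:
arm_command --motion "0 -2 40 0 45;5 -2 75 0 45;15 -2 97 0 45;25 -2 97 0 45;35 -2 97 0 45;43 -2 97 0 45;51 -2 97 0 45;59 -2 97 0 45;67 -2 97 0 45;75 -2 97 0 45;83 -2 97 0 45;91 -2 97 0 45;99 -2 97 0 45;107 -2 97 0 45"

```text
time_s: 11.85
position: [0.528, 0.2587, 0.1452]
ee_rot: [3.141, -0.0, -0.035]
contact_force: [-0.8, -0.8, 0.3]
gripper_width: 0.0447
grip_force: 0.2
```

Emit:
arm_command --motion "8 0 0 0 45;16 0 0 0 45;24 0 0 0 45;32 0 0 0 45"

```text
time_s: 12.35
position: [0.5599, 0.2577, 0.1452]
ee_rot: [3.142, -0.0, -0.035]
contact_force: [0.0, 0.5, -0.1]
gripper_width: 0.0452
grip_force: 0.0
```

Emit:
arm_command --motion "8 0 0 0 45;16 0 0 0 45;24 0 0 0 45;32 0 0 0 45;32 0 0 0 45;10 0 0 0 45;-30 0 0 0 45;-70 0 -40 0 45;-110 0 -90 0 45;-120 0 -110 0 45;-120 0 -110 0 45"

```text
time_s: 13.72
position: [0.4393, 0.2624, 0.2574]
ee_rot: [-3.14, -0.004, -0.034]
contact_force: [0.7, 0.5, -0.7]
gripper_width: 0.0449
grip_force: 0.0
```

```bash
python3 - <<'E'
from h import *
s,C,f=snap('scene','s5',(140,150,420,360),2.8); print(s['position'],s['contact_force'])
E
```

```text
[0.43932274 0.2624139  0.25743346] [ 0.68939175  0.47416618 -0.71248051]
```

View pics/s5.png

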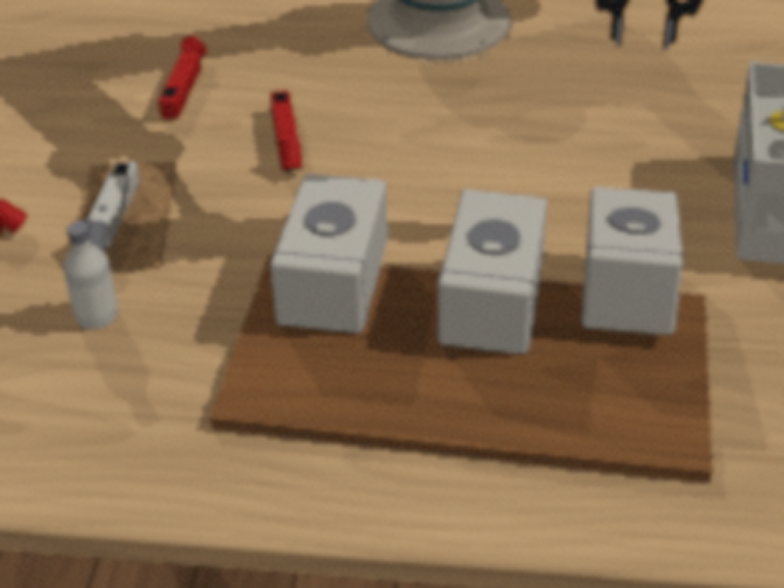

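Tub a's top looks shorter than the others' in the picture (near edge at 250 instead of ~275), so it may be lying tilted. I'll fit box poses to the corners.

```bash
cat > fit.py <<'E'
from h import *
from scipy.optimize import least_squares
C=cam('scene')
# lying: tub z -> +x world, cap up. local corners: foot end top(2), head end top(2), head end bottom(2)
L=np.array([[-.08,-.048,.045],[-.08,.048,.045],[.08,.048,.045],[.08,-.048,.045],[.08,-.048,-.045],[.08,.048,-.045]])
def fit(n,P):
    uv=(np.array(P)+.5)/2.8-.5+[140,150]
    f=lambda p:(proj(C,L@R.from_euler('ZY',p[3:]).as_matrix().T+p[:3])-uv).ravel()
    r=least_squares(f,[.63,uv[0,0]*0+.1,.063,0,0]); p=r.x
    print(n,p.round(3),'cap',(p[:3]+R.from_euler('ZY',p[3:]).apply([0,0,.049])).round(4),'rms',np.sqrt(np.mean(r.fun**2)).round(2))
if __name__=='__main__':
    fit('b',[(463,192),(546,196),(531,280),(441,273),(441,344),(528,350)])
    fit('c',[(306,177),(386,180),(367,262),(274,255),(276,323),(361,329)])
    fit('a',[(592,188),(676,190),(681,257),(587,250),(585,328),(676,331)])
    print(onz(C,[(x/2.8+140,y/2.8+150) for x,y in [(634,221),(493,237),(330,219)]],.112))
    import cv2
    f=grab_frame('scene')[:,:,::-1]; g=cv2.imread('pics/s5.png'); save(f,'s6',(140,150,420,360),2.8)
    d=cv2.absdiff(cv2.imread('pics/s6.png'),g).max(2); print('moved px',np.argwhere(d>40).shape, (d[150:400,540:740]>40).sum())
E
python3 fit.py
```

```text
b [ 0.602  0.111  0.055 -0.064 -0.109] cap [0.5969 0.1117 0.1039] rms 0.61
c [ 0.591 -0.069  0.057 -0.035 -0.116] cap [ 0.5852 -0.0684  0.1061] rms 0.65
a [ 0.577  0.261  0.061 -0.031 -0.239] cap [0.5656 0.2614 0.1086] rms 0.64
[[ 0.57879748  0.26082726  0.112     ]
 [ 0.61796138  0.11077274  0.112     ]
 [ 0.60309721 -0.06697842  0.112     ]]
moved px (170, 2) 161
```

Relative to b and c, tub a is pitched foot-down with its centre at the board's edge, so its foot hangs out too far. I'll push the foot end forward along the board.

Emit:
arm_command --motion "-15 0 40 0 45;-25 0 90 0 45;-25 0 140 0 45;-25 0 180 0 45;-25 0 192 0 45;-10 0 192 0 45;10 0 192 0 45;25 0 192 0 45;35 0 192 0 45;41 0 192 0 45;47 0 192 0 45;53 0 192 0 45;59 0 192 0 45;65 0 192 0 45;71 0 192 0 45;77 0 192 0 45;83 0 192 0 45;89 0 192 0 45;95 0 192 0 45;99 0 192 0 45"

```text
time_s: 16.32
position: [0.5389, 0.2584, 0.0632]
ee_rot: [3.141, -0.0, -0.035]
contact_force: [-2.7, 0.7, -0.3]
gripper_width: 0.045
grip_force: 0.0
```

Emit:
arm_command --motion "0 0 0 0 45;-30 0 0 0 45;-80 0 0 0 45;-120 0 -50 0 45;-130 0 -100 0 45;-130 0 -150 0 45;-130 0 -190 0 45;-130 0 -200 0 45;-130 0 -200 0 45"

```text
time_s: 17.45
position: [0.4086, 0.263, 0.2634]
ee_rot: [-3.141, -0.001, -0.035]
contact_force: [-0.0, 0.6, 0.8]
gripper_width: 0.0448
grip_force: 0.0
```

```bash
python3 - <<'E'
from h import *
s,C,f=snap('scene','s7',(140,150,420,360),2.8); print(s['position'],s['contact_force'])
E
```

```text
[0.40861933 0.26302675 0.26341066] [-0.01725824  0.5968766   0.78156747]
```

View pics/s7.png

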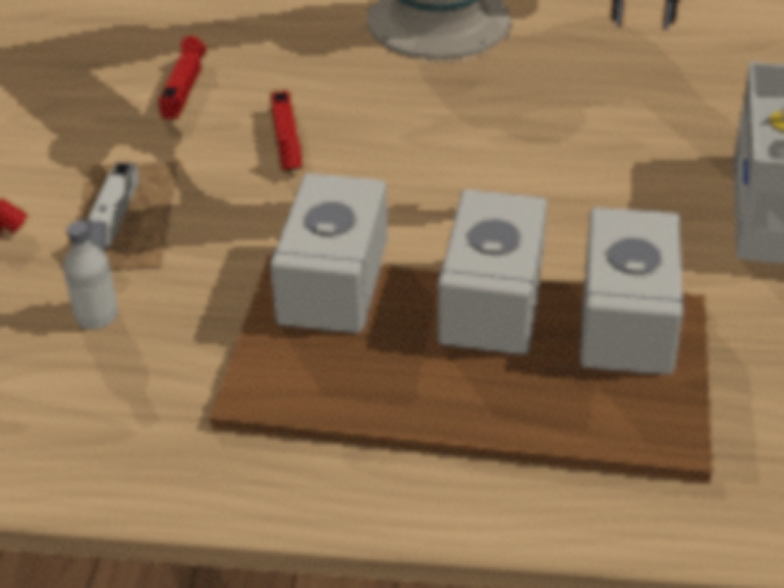

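Tub a now lies flat like the others (caps at crop (634,256), (493,237), (330,219)). Now over to the thermometer.

```bash
python3 - <<'E'
from h import *
to((.42,-.335,.25),.15)
E
```

```text
shift mm [ 33.1 596.9  12.7] turn -0.185
```

Emit:
arm_command --motion "0 50 0 0 70;0 100 0 0 70;0 150 0 0 70;0 200 0 0 70;5 250 0 -0.03 70;10 300 0 -0.06 70;15 350 0 -0.09 70;20 400 0 -0.12 70;25 450 0 -0.15 70;30 500 5 -0.18 70;33 550 10 -0.185 70;33 597 13 -0.185 70;33 597 13 -0.185 70;33 597 13 -0.185 70;33 597 13 -0.185 70"

```text
time_s: 19.38
position: [0.4202, -0.3334, 0.2497]
ee_rot: [-3.14, 0.001, 0.151]
contact_force: [0.3, -0.1, -0.0]
gripper_width: 0.0701
grip_force: 0.0
```

```bash
python3 - <<'E'
from h import *
s,C,f=snap('wrist','w2',None,1.4); print(s['position'],s['ee_rot'])
E
```

```text
[ 0.42020463 -0.33341933  0.24973587] [-3.14019146e+00  6.44687843e-04  1.50818775e-01]
```

View pics/w2.png

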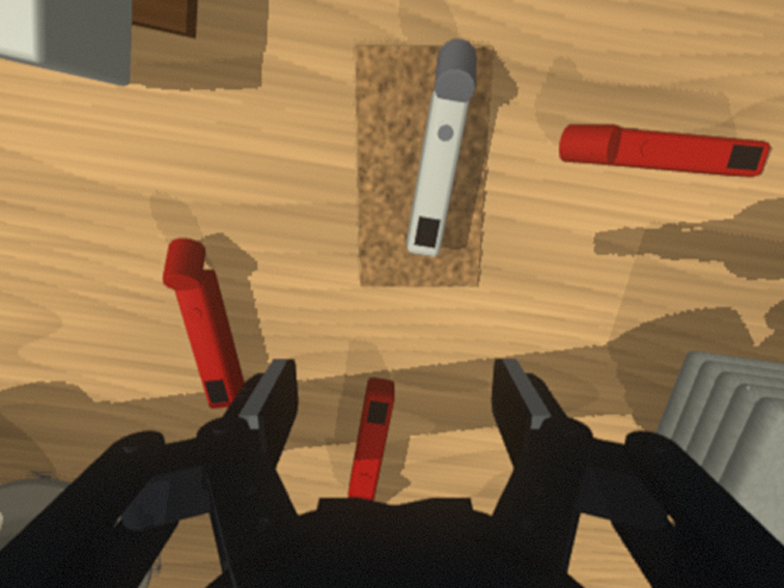

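The thermometer lies on the mat: rear end at about (422,252) and handle-to-head joint at (450,99) in the enlarged picture. The mat's corners are (357,45), (490,45), (480,286) and (361,286).

```bash
python3 - <<'E'
from h import *
s=sense();C=cam('wrist',s); g=lambda P:np.array(P)/1.4
r,f=onz(C,g([(422,252),(450,99)]),.038)[:,:2]; d=(f-r)/np.linalg.norm(f-r)
print('rear',r,'front',f,np.linalg.norm(f-r),'yaw',np.arctan2(d[1],d[0]),'grip',r+.075*d)
m=onz(C,g([(357,45),(490,45),(480,286),(361,286)]),.004);print(m,m.mean(0),[np.linalg.norm(m[i]-m[(i+1)%4]) for i in range(4)])
e=m[0]+m[1]-m[2]-m[3]; print('mat yaw',np.arctan2(e[1],e[0]))
G=r+.075*d; y=np.arctan2(d[1],d[0])
print(proj(C,np.array([[*(G+.079*d),.06]]))*1.4)
to((*G,.10),y)
E
```

```text
rear [ 0.42584665 -0.35513026] front [ 0.54363694 -0.35606715] 0.11779401645904382 yaw -0.007953784554351636 grip [ 0.50084428 -0.35572678]
[[ 0.57601605 -0.27913255  0.004     ]
 [ 0.59184103 -0.38339318  0.004     ]
 [ 0.395325   -0.41742762  0.004     ]
 [ 0.37860427 -0.30763491  0.004     ]] [ 0.48544659 -0.34689707  0.004     ] [np.float64(0.10545476951923696), np.float64(0.19944145257916823), np.float64(0.1110586382079172), np.float64(0.19945875589989004)]
mat yaw 0.15743809487300378
[[464.72161857  36.50401562]]
shift mm [ 76.3  34.2 150. ] turn 0.159
```

Emit:
arm_command --motion "20 10 0 0.05 60;45 20 0 0.1 60;65 30 20 0.15 60;76 34 60 0.159 60;76 34 110 0.159 60;76 34 150 0.159 60;76 34 180 0.159 60;76 34 205 0.159 60;76 34 220 0.159 60;76 34 231 0.159 60;76 34 231 0.159 60;76 34 231 0.159 60"

```text
time_s: 20.92
position: [0.5012, -0.3575, 0.0202]
ee_rot: [3.14, -0.001, -0.009]
contact_force: [0.2, -0.4, -0.1]
gripper_width: 0.0602
grip_force: 0.0
```

Emit:
arm_command --motion "0 0 0 0 45;0 0 0 0 35;0 0 0 0 28;0 0 0 0 20;0 0 0 0 20;0 0 0 0 20;0 0 0 0 20;0 0 0 0 20" --squeeze 40

```text
time_s: 21.92
position: [0.5007, -0.3572, 0.0197]
ee_rot: [3.141, -0.0, -0.009]
contact_force: [-0.2, -0.0, 5.6]
gripper_width: 0.0276
grip_force: 40.2
```

Gripped (28 mm, 40 N). I lift it, then measure the caps from both fixed cameras.

Emit:
arm_command --motion "0 0 -10 0 20;0 0 -30 0 20;0 0 -60 0 20;0 0 -100 0 20;0 0 -150 0 20;0 0 -200 0 20;0 0 -240 0 20;0 0 -240 0 20;0 0 -240 0 20"

```text
time_s: 23.05
position: [0.4999, -0.3565, 0.258]
ee_rot: [-3.14, 0.002, -0.009]
contact_force: [-0.0, 0.4, -2.7]
gripper_width: 0.0276
grip_force: 39.6
```

```bash
cat > caps.py <<'E'
from h import *
def caps(n,guess,f=None):
    C=cam(n); f=grab_frame(n)[:,:,::-1].copy() if f is None else f
    out=[]
    for g in guess:
        u,v=proj(C,[g])[0]; a=np.linspace(0,2*np.pi,60,endpoint=False)
        # fit the cap disc by maximising contrast between inside and outside of projected circle at z=.112
        G=cv2.GaussianBlur(cv2.cvtColor(f,cv2.COLOR_BGR2GRAY),(3,3),0).astype(np.float32)
        best=None
        for dx in np.arange(-.02,.0201,.001):
            for dy in np.arange(-.02,.0201,.001):
                ring=lambda r:cv2.remap(G,*[k.astype(np.float32)[None] for k in proj(C,np.c_[g[0]+dx+r*np.cos(a),g[1]+dy+r*np.sin(a),np.full(60,.112)]).T],1)[0]
                s=np.median(ring(.032)-ring(.023))+.2*(ring(.032)-ring(.023)).mean()
                if best is None or s>best[0]: best=(s,g[0]+dx,g[1]+dy)
        out.append(best); print(n,np.round(best,4))
    return out
if __name__=='__main__':
    G=[(.625,.258,.112),(.618,.111,.112),(.603,-.067,.112)]
    C=cam('scene'); w=onz(C,[(634/2.8+139.8,256/2.8+149.8),(493/2.8+139.8,237/2.8+149.8),(330/2.8+139.8,219/2.8+149.8)],.112);print(w)
    caps('scene',w); caps('side',w)
    print(sense()['position'],sense()['gripper_width'])
    import cv2; f=grab_frame('wrist')[:,:,::-1]; save(f,'w3',None,1.2)
E
python3 caps.py
```

```text
[[ 0.63495101  0.25833563  0.112     ]
 [ 0.61710178  0.11013189  0.112     ]
 [ 0.60221256 -0.06772839  0.112     ]]
scene [51.0554  0.636   0.2573]
scene [50.6147  0.6181  0.1101]
scene [50.5467  0.6042 -0.0687]
side [62.4769  0.63    0.2633]
side [59.7839  0.6111  0.1161]
side [53.5775  0.5962 -0.0627]
[ 0.49971888 -0.3563085   0.25704253] 0.027624785655915685
```

View pics/w3.png

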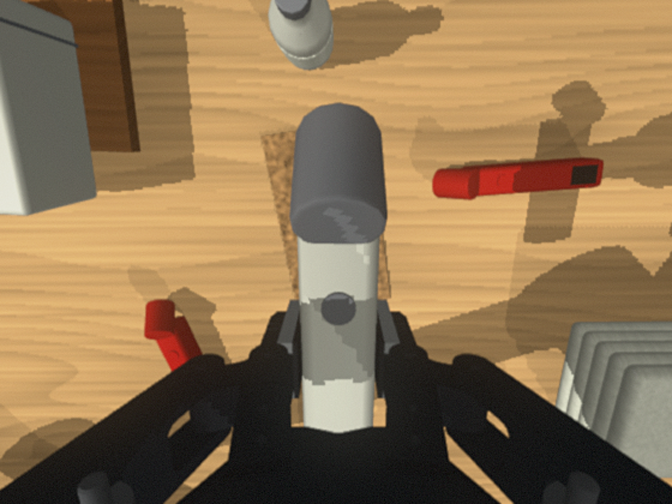

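Scene and side disc fits differ by the cap's visible rim, so I average them: a (.633,.260), b (.6145,.113), c (.600,-.066). The picture shows the thermometer straight and centred in the jaws (head at (339,175)).

```bash
python3 - <<'E'
from h import *
to((.5045,.261,.163),0)
E
```

```text
shift mm [  -0.7 -617.2   95.7] turn -0.009
```

Emit:
arm_command --motion "0 -20 0 0 20;0 -60 0 0 20;0 -110 0 0 20;0 -160 0 0 20;0 -210 0 0 20;0 -260 0 0 20;0 -310 0 0 20;0 -360 0 0 20;0 -410 0 0 20;0 -460 0 0 20;0 -510 0 -0.009 20;0 -560 0 -0.009 20;0 -595 0 -0.009 20;0 -617 0 -0.009 20;0 -617 0 -0.009 20;0 -617 30 -0.009 20;0 -617 60 -0.009 20;0 -617 80 -0.009 20;0 -617 92 -0.009 20;0 -617 96 -0.009 20"

```text
time_s: 25.7
position: [0.5062, 0.259, 0.1629]
ee_rot: [3.141, 0.001, -0.001]
contact_force: [-0.3, -0.3, -0.9]
gripper_width: 0.0274
grip_force: 39.7
```

```bash
python3 - <<'E'
from h import *
from caps import caps
s=sense();print(s['position'],s['ee_rot'],s['gripper_width'],s['grip_force'])
caps('scene',[(.633,.260,.112),(.618,.111,.112),(.604,-.068,.112)])
to((.5045,.261,.163),0)
f=grab_frame('side')[:,:,::-1]; save(f,'s8',(130,90,350,300),2.8)
E
```

```text
[0.50615615 0.25903808 0.16285951] [ 3.14085554e+00  7.55954838e-04 -1.13468406e-03] 0.027382219067981873 39.67627465724945
scene [50.6049  0.636   0.258 ]
scene [50.46   0.617  0.111]
scene [40.1891  0.604  -0.068 ]
shift mm [-1.8 -1.7 -0.1] turn -0.001
```

View pics/s8.png

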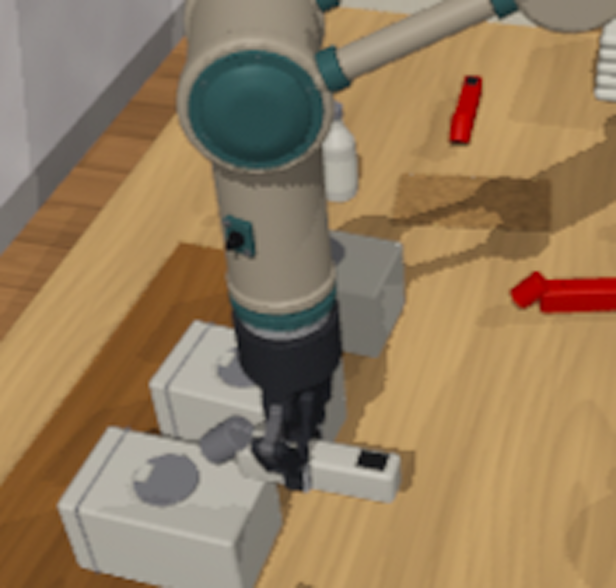

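The side view shows the thermometer level, its head aimed at tub a's cap (165,478) without touching. I hold it there.

Emit:
arm_command --motion "-1 -1 0 0 20;-1 -1 0 0 20;-1 -1 0 0 20;-1 -1 0 0 20;-1 -1 0 0 20;-1 -1 0 0 20;-1 -1 0 0 20;-1 -1 0 0 20;-1 -1 0 0 20;-1 -1 0 0 20;-1 -1 0 0 20;-1 -1 0 0 20;-1 -1 0 0 20;-1 -1 0 0 20;-1 -1 0 0 20;-1 -1 0 0 20;-1 -1 0 0 20;-1 -1 0 0 20;-1 -1 0 0 20;-1 -1 0 0 20"

```text
time_s: 28.3
position: [0.5053, 0.2609, 0.1633]
ee_rot: [3.142, -0.0, -0.0]
contact_force: [0.5, 0.9, -1.3]
gripper_width: 0.0276
grip_force: 39.7
```

```bash
python3 - <<'E'
from h import *
from caps import caps
print(sense()['position'])
caps('scene',[(.633,.260,.112),(.618,.111,.112),(.604,-.068,.112)])
to((.6145-.1285,.113,.163),0)
E
```

```text
[0.50532399 0.26089964 0.16328643]
scene [50.2365  0.636   0.258 ]
scene [50.551  0.617  0.111]
scene [41.8224  0.605  -0.07  ]
shift mm [-19.2 147.9   0.3] turn -0.0
```

Emit:
arm_command --motion "0 0 0 0 20;0 0 0 0 20;0 0 0 0 20;0 0 -25 0 20;-10 0 -50 0 20;-19 40 -50 0 20;-19 90 -50 0 20;-19 130 -50 0 20;-19 148 -50 0 20;-19 148 -30 0 20;-19 148 -12 0 20;-19 148 0 0 20;-19 148 0 0 20;-19 148 0 0 20"

```text
time_s: 30.1
position: [0.4868, 0.1132, 0.1638]
ee_rot: [-3.141, -0.001, 0.0]
contact_force: [0.3, 0.0, -0.4]
gripper_width: 0.0273
grip_force: 39.9
```

```bash
python3 - <<'E'
from h import *
from caps import caps
s=sense();print(s['position'])
caps('scene',[(.633,.260,.112),(.618,.111,.112),(.604,-.068,.112)])
to((.6145-.1285,.113,.163),0)
E
```

```text
[0.48678425 0.1132459  0.16377829]
scene [52.8391  0.635   0.256 ]
scene [46.8505  0.618   0.11  ]
scene [49.5636  0.604  -0.068 ]
shift mm [-0.9  0.2  0.9] turn 0.0
```

Emit:
arm_command --motion "0 0 0 0 20;0 0 0 0 20;0 0 0 0 20;0 0 0 0 20;0 0 0 0 20;0 0 0 0 20;0 0 0 0 20;0 0 0 0 20;0 0 0 0 20;0 0 0 0 20;0 0 0 0 20;0 0 0 0 20;0 0 0 0 20;0 0 0 0 20;0 0 0 0 20;0 0 0 0 20;0 0 0 0 20;0 0 0 0 20;0 0 0 0 20;0 0 0 0 20"

```text
time_s: 32.65
position: [0.4863, 0.1129, 0.1633]
ee_rot: [3.141, -0.0, -0.0]
contact_force: [-0.1, -0.8, -0.4]
gripper_width: 0.0275
grip_force: 39.9
```

```bash
python3 - <<'E'
from h import *
from caps import caps
s=sense();print(s['position'])
caps('scene',[(.633,.260,.112),(.618,.111,.112),(.604,-.068,.112)])
to((.600-.1285,-.066,.163),0)
E
```

```text
[0.48626754 0.11290191 0.16329089]
scene [52.5044  0.635   0.256 ]
scene [47.3474  0.618   0.11  ]
scene [49.6877  0.604  -0.07  ]
shift mm [-14.7 178.9   0.3] turn -0.0
```

Emit:
arm_command --motion "0 0 0 0 20;0 0 0 0 20;0 0 0 0 20;0 0 -25 0 20;-8 0 -50 0 20;-15 40 -50 0 20;-15 90 -50 0 20;-15 135 -50 0 20;-15 165 -50 0 20;-15 179 -50 0 20;-15 179 -30 0 20;-15 179 -12 0 20;-15 179 0 0 20;-15 179 0 0 20;-15 179 0 0 20"

```text
time_s: 34.58
position: [0.4718, -0.0659, 0.1638]
ee_rot: [3.141, -0.001, 0.0]
contact_force: [0.2, -0.3, -1.3]
gripper_width: 0.0274
grip_force: 40.0
```

```bash
python3 - <<'E'
from h import *
from caps import caps
s=sense();print(s['position'])
caps('scene',[(.633,.260,.112),(.618,.111,.112),(.604,-.068,.112)])
to((.600-.1285,-.066,.163),0)
E
```

```text
[ 0.47175832 -0.06593146  0.16382051]
scene [52.9032  0.635   0.257 ]
scene [49.8618  0.617   0.11  ]
scene [47.4125  0.603  -0.069 ]
shift mm [-0.3 -0.   1. ] turn 0.0
```

Emit:
arm_command --motion "0 0 0 0 20;0 0 0 0 20;0 0 0 0 20;0 0 0 0 20;0 0 0 0 20;0 0 0 0 20;0 0 0 0 20;0 0 0 0 20;0 0 0 0 20;0 0 0 0 20;0 0 0 0 20;0 0 0 0 20;0 0 0 0 20;0 0 0 0 20;0 0 0 0 20;0 0 0 0 20;0 0 0 0 20;0 0 0 0 20;0 0 0 0 20;0 0 0 0 20"

```text
time_s: 37.12
position: [0.4712, -0.0661, 0.1633]
ee_rot: [3.141, -0.0, -0.0]
contact_force: [0.3, -0.3, -1.2]
gripper_width: 0.0274
grip_force: 40.0
```

```bash
python3 - <<'E'
from h import *
s=sense();print(s['position'])
to((.4855,-.347,.0197),.15)
E
```

```text
[ 0.47122093 -0.06607861  0.16329989]
shift mm [ 14.3 280.9 143.6] turn -0.15
```

Emit:
arm_command --motion "0 0 0 0 20;0 0 0 0 20;0 0 0 0 20;0 0 -25 0 20;0 0 -60 0 20;0 40 -60 -0.02 20;4 90 -60 -0.04 20;6 140 -60 -0.06 20;8 190 -60 -0.09 20;10 235 -40 -0.12 20;14 265 0 -0.15 20;14 281 40 -0.15 20;14 281 80 -0.15 20;14 281 110 -0.15 20;14 281 125 -0.15 20;14 281 132 -0.15 20;14 281 136 -0.15 20;14 281 136 -0.15 20;14 281 136 -0.15 20"

```text
time_s: 39.5
position: [0.4857, -0.3475, 0.0282]
ee_rot: [3.14, -0.001, 0.15]
contact_force: [-0.3, 1.0, -1.2]
gripper_width: 0.0271
grip_force: 40.0
```

```bash
python3 - <<'E'
from h import *
s=sense();print(s['position'],s['contact_force'])
to((.4855,-.347,.0197),.15)
E
```

```text
[ 0.48567223 -0.3474674   0.02823647] [-0.3489069   0.95347802 -1.20855259]
shift mm [-0.1 -0.5  8.5] turn -0.0
```

Emit:
arm_command --motion "0 0 3 0 20;0 0 5 0 20;0 0 7 0 20;0 0 8 0 20;0 0 8.5 0 20;0 0 8.5 0 20;0 0 8.5 0 20"

```text
time_s: 40.38
position: [0.4851, -0.3471, 0.0197]
ee_rot: [3.141, -0.0, 0.15]
contact_force: [-2.3, 1.5, 5.3]
gripper_width: 0.0272
grip_force: 40.8
```

Emit:
arm_command --motion "0 0 0 0 29;0 0 0 0 33;0 0 0 0 40;0 0 0 0 50;0 0 0 0 60;0 0 0 0 60;0 0 0 0 60;0 0 -15 0 60;0 0 -40 0 60;0 0 -80 0 60;0 0 -130 0 60;0 0 -180 0 60;-30 0 -220 0 60;-65 0 -230 0 60;-65 0 -230 0 60;-65 0 -230 0 60;-65 0 -230 0 60"

```text
time_s: 42.5
position: [0.4214, -0.3565, 0.2483]
ee_rot: [-3.141, 0.0, 0.15]
contact_force: [0.2, 0.3, 0.3]
gripper_width: 0.0599
grip_force: 0.0
```

```bash
python3 - <<'E'
from h import *
from caps import caps
s,C,f=snap('wrist','w4'); sc=grab_frame('scene')[:,:,::-1].copy(); save(sc,'end')
caps('scene',[(.633,.260,.112),(.618,.111,.112),(.604,-.068,.112)],sc)
a=cv2.resize(f,(400,300)); b=cv2.resize(sc[150:360,140:420],(400,300)); cv2.imwrite('pics/fin.png',np.hstack([a,b]))
print(s['position'],proj(C,[[.4855,-.347,.004]])*400/560)
E
```

```text
scene [52.5019  0.636   0.257 ]
scene [50.4454  0.617   0.11  ]
scene [49.3759  0.604  -0.07  ]
[ 0.42143396 -0.35645591  0.24830026] [[201.7570827  87.9951767]]
```

View pics/fin.png

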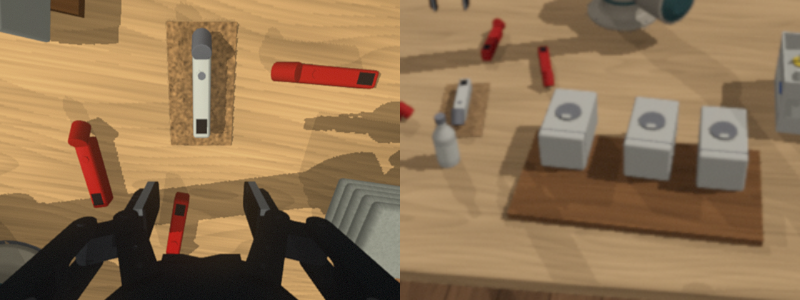

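The thermometer lies centred on the mat (left picture, (202,85)), the tubs lie flat with caps up, and the gripper is clear. Handing in.

```bash
python3 -c "
from workcell import *
print(job_done())"
```

```text
the job is handed in; nothing more can be done
None
```

All three tubs lie flat on the board with caps up, each was checked left to right with a hold of over two seconds, and the thermometer is back on its mat; the job is handed in, with no verdict returned.

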